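# Pack the temperature logger and close the sample box

### The job

Pull the yellow temperature logger out of its reader dock and lay it flat, display up, in the empty pocket of the foam in the sample transport box, beside the vials. Then shut the lid right down and snap the red latch home on the front of the box, so that it is closed for the courier. Leave the bottle, the jar and the beaker where they stand.

Things in the scene. Friction and masses are not known exactly. Their poses are not given: they have to be found in the camera images.
- logger: Yellow temperature logger, loose, 50 to 100 g: body 80 mm long (its x), 30 wide (y), 22 high (z); at its +x end a steel plug 16 mm long, 14 wide, 6 thick, at mid height: 96 mm over all (x from -40 to +56 mm). Black display on top. Origin: centre of the body's underside, plug excluded. It starts level on the dock's cradle, axes parallel to the dock's, plug fully in the socket.
- socket (a point): Mouth of the dock's socket, at (8, 0, 29) mm of the dock, axes parallel to the dock's. Two sprung rollers inside grip the plug: the logger comes out only level, along the dock's -x, with a pull of 7 to 15 N over the first 6 mm, and is clear after 20 mm of travel; until then it cannot be lifted.
- dock: Grey reader dock, fixed to the bench. Origin: centre of its footprint, on the bench; z up. A cradle strip 24 mm wide, 18 high (narrower than the logger, so fingers can straddle the logger) runs from x = -78 to +8 mm; the housing, 90 mm wide and 50 high, from x = +8 to +78 mm, has the socket in its -x face. The logger's origin starts at (-33, 0, 18) mm.
- case: Sample transport box, dark blue with a white lid, fixed to the bench: 150 mm (x) by 230 (y), 90 high to the rim, walls 5. Origin: centre of its underside, on the bench; z up. Its front, with the latch, faces its own -x; the lid's hinge is on the +x rim. Dark grey foam inside, its top 66 mm above the bench. Five brown vials (22 mm wide, tops 95 mm up) stand fast in a row along y at x = +42 mm.
- pocket (a point): Centre of the orange floor of the empty pocket in the foam, at (-28, 0, 56) mm of the case, axes parallel to the case's. The pocket is a rectangle 106 mm long (y) by 36 wide (x), 10 deep, for body and plug together, either way round; the logger in it stands 12 mm proud of the foam.
- lid (a joint): Angle of the lid (rad): 0 shut flat on the rim, 1.57 upright, grows as it opens, at most 1.9. Friction hinge: the lid stays where it is left and moves with 1 to 5 N at its front edge. The lid is a shell 150 by 230 mm, 24 deep; shut, its top is 114 mm above the bench. It starts open, 1.45 to 1.75.
- lid_hinge (a point): Hinge axis of the lid, at (75, 0, 90) mm of the case; the axis runs along the case's y.
- lid_front (a point): Middle of the front upper edge of the lid: 150 mm from the hinge along the lid, 24 mm out to its outer face.
- latch (a joint): Angle of the red latch flap against the lid (rad): 0 hanging down, home on the shut box; 1.57 straight out from the lid's front edge (level when the lid is shut); grows as it opens, at most 2.6; starts at 1.4 to 2.2. Stays where left, turns with 1 to 2 N at its end; at about 0.2 it meets a sprung catch, takes 8 to 13 N towards the box, then snaps to 0. It does not snap with the lid up.
- latch_hinge (a point): Hinge axis of the latch, in the middle of the lid's front; with the lid shut at (-88, 0, 102) mm of the case, axis along the case's y. The flap is red, 40 mm wide (y), 5 thick, and reaches 46 mm from the hinge.
- latch_end (a point): Middle of the free end of the latch flap, 46 mm from its hinge; with lid shut and latch home at (-88, 0, 56) mm of the case.
- amber_bottle: Brown bottle with a red cap, 60 mm wide, 130 mm high, loose; bystander. Origin: centre of its underside.
- white_jar: White jar with a red cap, 72 mm wide, 100 mm high, loose; bystander. Origin: centre of its underside.
- beaker: Small glass beaker, 56 mm wide, 65 mm high, loose; bystander. Origin: centre of its underside.
Not all that is in view belongs to the job. What is meant by the logger is not blue, and is the smaller of those in its own colour.

How it is judged:
By the outcome, as a careful person would: the job done as asked, in the order asked, and still so for the second after the job is handed in, with the robot touching nothing.
It also fails if it takes over 58 s, if anything falls off the work surface, if the arm or the gripper's body presses on something with over 40 N, if the wrist force passes 120 N, or if a joint passes its speed limit or range.

### The arm

A 6-joint arm with a two-finger parallel gripper is mounted at the origin on the work surface. World frame = base frame: x ahead of the robot, y to its left, z up, the work surface at z = 0. Lengths are in m, angles in rad, forces in N, time in s.
With the tool pointing down it reaches from about 0.35 to 0.725 m from the base axis. Payload 6 kg.
Tool frame: the origin (TCP) lies on the centre line of the jaws, within the pads' length; the fingertips stand 19 mm ahead of it and the grasp point (between the pads) is the TCP; z points along the fingers, y is the line along which they close (so a half turn about z gives the same grasp; the last joint's range is limited). The gripper opens to 85 mm and grips with 20 to 120 N. Pads are 22 mm wide; open, the fingers measure 114 mm over their backs; the gripper's body (76 mm by 85 mm) begins 54 mm behind the grasp point. The pads swing forward as they close: fully open they stand 13 mm farther back than shut.
Start: joints at [-0.842, 0.04, 0.085, 0, -1.615, -0.334], TCP at [0.231, -0.554, 0.25] pointing down, gripper open.
Joint ranges: [-2.56, 2.56], [-1.29, 2.01], [-1.08, 1.49], [-3.29, 1.98], [-2.81, -0.18], [-2.99, 2.99]. Speed limits (rad/s): [2.57, 2.57, 3.01, 3.14, 3.14, 3.14].

### API

Orientations are given as [roll, pitch, yaw] about the fixed x, y, z axes, in that order (R = Rz(yaw) Ry(pitch) Rx(roll)).
In Python, from rig import r gives the robot as it stands.
- The arm moves only by the tool move_arm, never from a script. Its argument "commands" is a list of rows, each a list of 2 entries, a list of its own where there are three numbers: the shift along the world's x, y, z scaled (see below), then the turn about the world's z scaled (see below). In form: [[[tx, ty, tz], turn], ...]. A call has exactly 5 rows; each row is the pose to reach, as a shift and turn from the pose commanded when the call began, turning the shorter way round; what a row does not reach only later rows make up. The controller multiplies each number of a shift by 0.1 m and each number of a turn by 180 degrees. A row lasts 1/12 s, in which the tool goes at most 41.7 mm and 7.16 degrees, less where a joint would pass 70% of its speed; a pose out of reach is approached as far as the arm can. A call with a number of a shift or a turn outside -1 to 1 is refused whole. A call with a gripper value outside its range is refused whole. "grip" is the opening, from -1 (shut) to 1 (fully open), set as the call begins (left out, the last holds). The fingers move at their own pace and stop on an object; "grip_force" is the grip in N (left out, the last holds). Time passes only in rows, so rows that repeat a pose let the fingers close, or fill a call up. It gives the time, the measured TCP pose, the force, the opening and the grip force at its end, in the units of the state.
- r.state(): the state, without advancing time (a new reading comes with each control period).
- r.grab_frame(name): name is "scene" or "top" or "wrist"; returns the picture (384x512x3 uint8, red, green, blue); there is no depth.
- r.calibration(name): a dict with "fovy" (degrees; the focal length in pixels is half the picture's height over the tangent of half this angle, whatever the lens; pixels are square), "cx", "cy" (the principal point, pixels), "R" (3x3) and "t" (3): a world point X has camera coordinates R X + t. Camera axes: x right, y down, z forward; pixel columns grow to the right and rows downward; lengths in m; the calibration is good to about 2 mm. A picture is of the moment at which its call begins: read the wrist's pose just before it. calibration takes no time and is no camera call; for the wrist camera it gives the pose at the moment of the call.
- r.close_job(): hands the job in; it is judged then, once.
The state is a dict: "clock": time; "q": joint angles; "dq": joint speeds; "effort": joint torques, N m; "ee_pos": TCP position; "eef_rot": TCP orientation; "wrist_force": force on the tool from outside, world axes, zero at the start; "moment": the same for the moment, N m; "grip_width": opening from 0.0 (shut) to 1.0 (fully open); "gripper_force": force on a finger pad.
Only numpy, scipy, OpenCV 4.12 (cv2) and the standard library are available. Lean on these libraries where they do the work, as an engineer would, in place of code of your own. Each camera call takes 0.05 s, during which the arm holds its last target. There are 200 camera calls.

## Working session

There is one attempt and no reset: what is moved stays moved. The work goes in short steps, Python scripts to look and compute and a tool call to move; the robot and the scene stay as the last step left them, time stands still between calls to the robot, and variables do not carry over. Pictures are saved under pics/ and viewed, at most 10 in all, crops included, and the job is handed in when it is done.

Besides the shell and the picture viewer there is one more tool, called as name([rows], argument=value, ...), one row to a line, values as JSON. move_arm: Moves the arm, as the interface text tells. Shifts and turns lie within -1 to 1; 1 stands for 0.1 m of shift or 180 degrees of turn. Its arguments: {"type":"object","properties":{"commands":{"type":"array","items":{"type":"array"}},"grip":{"type":"number"},"grip_force":{"type":"number"}},"required":["commands"]}

```bash
ls; mkdir -p pics
cat > h.py <<'E'
import numpy as np, cv2
from rig import r
def save(n,f): cv2.imwrite(f'pics/{f}.png',cv2.cvtColor(np.asarray(r.grab_frame(n)),cv2.COLOR_RGB2BGR))
def ray(c,u,v):
    f=192/np.tan(np.radians(c['fovy'])/2); R=np.array(c['R']);t=np.array(c['t'])
    return -R.T@t, R.T@np.array([(u-c['cx'])/f,(v-c['cy'])/f,1])
def onz(c,u,v,z):
    o,d=ray(c,u,v); return o+d*(z-o[2])/d[2]
def proj(c,X):
    f=192/np.tan(np.radians(c['fovy'])/2); p=np.array(c['R'])@np.array(X)+np.array(c['t'])
    return p[:2]/p[2]*f+[c['cx'],c['cy']]
E
python3 - <<'E'
from h import *
for n in ("scene","top"):
    c=r.calibration(n); print(n,{k:np.round(v,3).tolist() for k,v in c.items()}); save(n,n+'0')
a=np.hstack([cv2.imread('pics/scene0.png'),cv2.imread('pics/top0.png')])
print(r.state())
E
```

```text
pics
scene {'fovy': 47.649, 'cx': 259.063, 'cy': 187.907, 'R': [[0.816, 0.577, -0.013], [0.435, -0.629, -0.645], [-0.38, 0.521, -0.764]], 't': [-0.385, -0.127, 1.47]}
top {'fovy': 43.231, 'cx': 267.713, 'cy': 199.067, 'R': [[0.022, -1.0, -0.006], [-0.998, -0.021, -0.064], [0.063, 0.007, -0.998]], 't': [-0.003, 0.469, 1.439]}
{'clock': 0.1, 'q': array([-8.42302167e-01,  4.07496513e-02,  8.39227572e-02, -4.06942125e-04,
       -1.61549265e+00, -3.33686236e-01]), 'dq': array([-0.00063529, -0.00076386,  0.00372674,  0.00247647, -0.00100221,
       -0.00053173]), 'effort': array([-4.54574096e-03, -3.69349229e+01,  3.48282552e+01,  6.95168093e+00,
       -4.45970378e-03,  2.55518137e-05]), 'ee_pos': array([ 0.23074197, -0.55357573,  0.2493868 ]), 'eef_rot': array([ 3.14002030e+00, -1.14756804e-04, -2.74676677e+00]), 'wrist_force': array([-0.65593402, -0.05831182,  0.40504445]), 'moment': array([ 0.02564473, -0.00444821,  0.01323444]), 'gripper_force': 0.0, 'grip_width': 1.0020354320562914}
```

View pics/scene0.png

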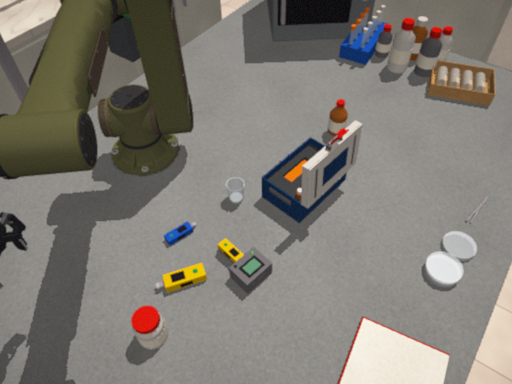

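View pics/top0.png

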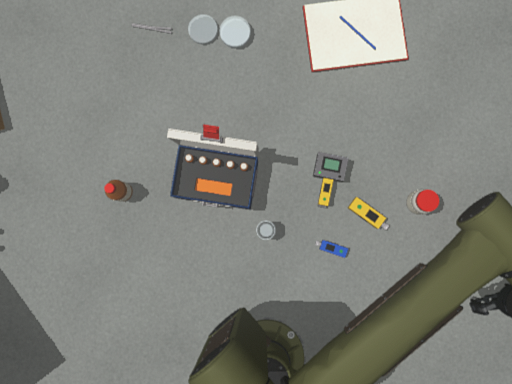

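The scene shows the smaller yellow logger in the grey dock (top view 326,192), with a larger yellow decoy at (368,213). The orange pocket is at (214,187), the lid is upright, and the red latch is at (210,132). The bottle is at (116,190), the beaker at (265,230) and the jar at (427,202).

```bash
cat >> h.py <<'E'
def blobs(im,lo,hi,amin=30):
    h=cv2.cvtColor(im,cv2.COLOR_BGR2HSV); m=cv2.inRange(h,lo,hi)
    cs,_=cv2.findContours(m,cv2.RETR_EXTERNAL,cv2.CHAIN_APPROX_NONE)
    return sorted([k for k in cs if cv2.contourArea(k)>amin],key=cv2.contourArea,reverse=True)
def rect(c,k,z):
    """metric min-area rectangle of contour k on plane z: centre, sizes (m), angle of long side (deg)"""
    P=np.array([onz(c,u,v,z)[:2] for u,v in k.reshape(-1,2)])
    (x,y),(w,h),a=cv2.minAreaRect((P*1000).astype(np.float32))
    if w<h: w,h,a=h,w,a+90
    return np.round([x/1000,y/1000,w/1000,h/1000,(a+90)%180-90],4)
YEL=((22,130,110),(35,255,255)); ORA=((5,150,120),(19,255,255))
E
python3 - <<'E'
from h import *
im=cv2.imread('pics/top0.png'); c=r.calibration('top')
for k in blobs(im,*YEL): print('Y',cv2.boundingRect(k),rect(c,k,.04))
for k in blobs(im,*ORA): print('O',cv2.boundingRect(k),rect(c,k,.056))
for n,u,v,z in [('dock screen',331,164,.05),('beaker',265,230,.03),('jar',427,201,.1),('bottle',112,188,.13),('case c',200,207,.09)]: print(n,onz(c,u,v,z).round(3))
print(proj(c,[0,0,0]))
E
```

```text
Y (349, 197, 37, 31) [ 4.3400e-01 -2.8500e-01  1.0800e-01  4.1500e-02  5.5228e+01]
Y (318, 178, 16, 28) [  0.4937  -0.1626   0.0803   0.0305 -10.9292]
O (195, 179, 37, 17) [4.9920e-01 1.6680e-01 1.0400e-01 3.6000e-02 8.2243e+01]
dock screen [ 0.574 -0.177  0.05 ]
beaker [0.376 0.013 0.03 ]
jar [ 0.467 -0.443  0.1  ]
bottle [0.483 0.439 0.13 ]
case c [0.437 0.199 0.09 ]
[266.68786188 356.82746914]
```

move_arm([
  [[0.15,0.2,0],-0.03],
  [[0.3,0.4,0],-0.07],
  [[0.45,0.6,0],-0.1],
  [[0.6,0.8,0],-0.14],
  [[0.7,1.0,0],-0.186],
], grip=1)

```text
clock: 0.52
ee_pos: [0.3015, -0.4526, 0.2495]
eef_rot: [3.141, -0.001, 2.966]
wrist_force: [0.5, 0.1, -0.2]
grip_width: 1.004
gripper_force: 0.0
```

move_arm([
  [[0.15,0.2,0],0],
  [[0.3,0.4,0],0],
  [[0.45,0.6,0],0],
  [[0.6,0.8,0],0],
  [[0.7,1.0,0],0],
])

```text
clock: 0.93
ee_pos: [0.3716, -0.3525, 0.2496]
eef_rot: [3.141, -0.001, 2.973]
wrist_force: [-0.5, -0.7, 0.5]
grip_width: 1.003
gripper_force: 0.0
```

move_arm([
  [[0.15,0.2,0],0],
  [[0.3,0.4,0],0],
  [[0.45,0.6,0],0],
  [[0.6,0.8,0],0],
  [[0.7,1.0,0],0],
])

```text
clock: 1.35
ee_pos: [0.4415, -0.2525, 0.2496]
eef_rot: [3.141, -0.001, 2.973]
wrist_force: [-0.7, 0.6, -0.9]
grip_width: 0.999
gripper_force: 0.0
```

move_arm([
  [[0.15,0.2,0],0],
  [[0.3,0.4,0],0],
  [[0.5,0.7,0],0],
  [[0.5,0.9,0],0],
  [[0.5,0.9,0],0],
])

```text
clock: 1.77
ee_pos: [0.4913, -0.1608, 0.2494]
eef_rot: [3.141, -0.002, 2.976]
wrist_force: [-1.2, -1.1, -0.7]
grip_width: 1.003
gripper_force: 0.0
```

Run:
```python
from h import *
s=r.state(); print(s['clock'],s['ee_pos'],s['eef_rot'],s['q'][5])
c=r.calibration('wrist'); print({k:np.round(v,3).tolist() for k,v in c.items()}); save('wrist','w1')
im=cv2.imread('pics/w1.png')
for k in blobs(im,*YEL,200): print('Y',cv2.boundingRect(k),rect(c,k,.04))
```

```text
1.7667 [ 0.49133503 -0.16083345  0.24936935] [ 3.14074603e+00 -1.53885499e-03  2.97556497e+00] -1.8096189625952288
{'fovy': 67.805, 'cx': 258.11, 'cy': 195.635, 'R': [[0.164, 0.986, 0.001], [0.937, -0.157, 0.313], [0.309, -0.05, -0.95]], 't': [0.078, -0.527, 0.219]}
Y (97, 108, 35, 38) [ 4.15200e-01 -3.14400e-01  3.87000e-02  3.19000e-02 -3.67406e+01]
Y (244, 180, 24, 26) [ 0.5175 -0.1684  0.0321  0.0283 -8.9031]
```

View pics/w1.png

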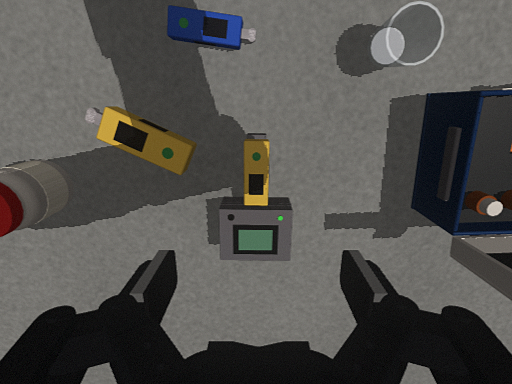

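The wrist view shows the logger at (257,170) in front of the dock housing at (255,230), with its plug inside. The shadowed part needs a looser mask.

Run:
```python
from h import *
im=cv2.imread('pics/w1.png'); c=r.calibration('wrist')
h=cv2.cvtColor(im,cv2.COLOR_BGR2HSV)
for p in [(257,145),(250,190),(263,190),(257,136),(267,160),(270,160)]: print(p,h[p[1],p[0]])
for k in blobs(im,(18,120,60),(36,255,255),200):
    print('Y',cv2.boundingRect(k),rect(c,k,.04))
m=cv2.inRange(h,(18,120,60),(36,255,255))
for v in (145,155,165,175,185,195,202):
    x=np.where(m[v,230:285])[0]+230; print(v,x.min(),x.max(),onz(c,x.min()-.5,v,.04)[:2].round(4),onz(c,x.max()+.5,v,.04)[:2].round(4))
g=np.array([onz(c,u,v,.05)[:2] for u,v in [(220,209),(291,209),(220,260),(291,260)]]);print(g.round(4))
```

```text
(257, 145) [ 20 171 119]
(250, 190) [173  43  24]
(263, 190) [ 21 172 139]
(257, 136) [ 5 16 96]
(267, 160) [ 20 176 113]
(270, 160) [ 60   2 106]
Y (96, 107, 101, 68) [ 4.33800e-01 -2.83800e-01  1.08000e-01  4.44000e-02  5.51171e+01]
Y (244, 139, 25, 67) [  0.4933  -0.165    0.0814   0.0291 -10.3679]
145 244 268 [ 0.4577 -0.1739] [ 0.4625 -0.1453]
155 244 268 [ 0.4692 -0.176 ] [ 0.4741 -0.1471]
165 244 268 [ 0.481  -0.1782] [ 0.4859 -0.1489]
175 244 268 [ 0.493  -0.1804] [ 0.4979 -0.1508]
185 244 267 [ 0.5052 -0.1826] [ 0.51   -0.1539]
195 244 267 [ 0.5178 -0.1849] [ 0.5227 -0.1559]
202 244 267 [ 0.5268 -0.1866] [ 0.5317 -0.1573]
[[ 0.5275 -0.2151]
 [ 0.5417 -0.1304]
 [ 0.5962 -0.2296]
 [ 0.6113 -0.1394]]
```

move_arm([
  [[0,-0.03,-0.2],-0.005],
  [[0,-0.03,-0.4],-0.005],
  [[0,-0.03,-0.6],-0.005],
  [[0,-0.03,-0.8],-0.005],
  [[-0.01,-0.03,-1.0],-0.005],
])

```text
clock: 2.23
ee_pos: [0.4894, -0.1676, 0.1491]
eef_rot: [3.142, -0.0, 2.956]
wrist_force: [-0.4, -1.2, 0.1]
grip_width: 0.996
gripper_force: 0.0
```

move_arm([
  [[0,0,-0.3],0],
  [[0,0,-0.6],0],
  [[0,0,-0.9],0],
  [[0,0,-1.0],0],
  [[0,0,-1.0],0],
])

```text
clock: 2.65
ee_pos: [0.4876, -0.1673, 0.0473]
eef_rot: [-3.141, -0.006, 2.956]
wrist_force: [-0.4, -0.2, -0.0]
grip_width: 0.998
gripper_force: 0.0
```

Run:
```python
from h import *
s=r.state(); print(s['clock'],s['ee_pos'],s['eef_rot'],s['wrist_force']); save('wrist','w2')
```

```text
2.65 [ 0.48758199 -0.16731298  0.04731326] [-3.14089743 -0.00584451  2.95550616] [-0.43596942 -0.18882447 -0.04379063]
```

View pics/w2.png

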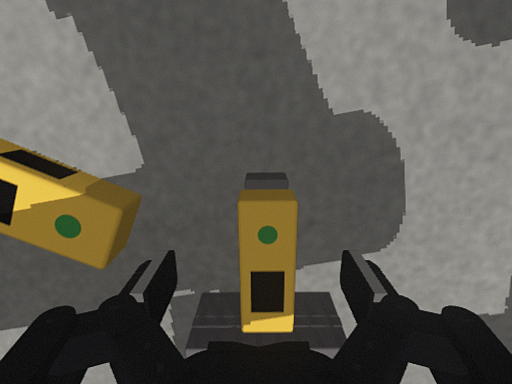

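The logger at (267,260) is centred between the fingers to within about 4 mm, lying towards +y. I'll correct that and close.

move_arm([
  [[0.02,0.02,0],0],
  [[0.02,0.04,-0.02],0],
  [[0.02,0.04,-0.02],0],
  [[0.02,0.04,-0.02],0],
  [[0.02,0.04,-0.02],0],
])

```text
clock: 3.12
ee_pos: [0.4922, -0.1627, 0.049]
eef_rot: [3.141, 0.001, 2.957]
wrist_force: [-0.2, -1.1, 0.1]
grip_width: 1.0
gripper_force: 0.0
```

move_arm([
  [[0,0,0],0],
  [[0,0,0],0],
  [[0,0,0],0],
  [[0,0,0],0],
  [[0,0,0],0],
], grip=-1, grip_force=60)

```text
clock: 3.53
ee_pos: [0.492, -0.1629, 0.0488]
eef_rot: [-3.141, 0.0, 2.957]
wrist_force: [-3.0, -0.5, 3.2]
grip_width: 0.331
gripper_force: 59.1
```

move_arm([
  [[0,0,0],0],
  [[0,0,0],0],
  [[0,0,0],0],
  [[0,0,0],0],
  [[0,0,0],0],
])

```text
clock: 3.95
ee_pos: [0.492, -0.1629, 0.0486]
eef_rot: [3.142, 0.001, 2.957]
wrist_force: [0.9, 0.4, 2.6]
grip_width: 0.331
gripper_force: 59.5
```

move_arm([
  [[-0.03,0.005,0],0],
  [[-0.07,0.013,0],0],
  [[-0.12,0.022,0],0],
  [[-0.2,0.036,0],0],
  [[-0.28,0.05,0],0],
])

```text
clock: 4.37
ee_pos: [0.4635, -0.1578, 0.0486]
eef_rot: [-3.142, 0.001, 2.957]
wrist_force: [1.2, -0.1, 2.9]
grip_width: 0.329
gripper_force: 60.1
```

Run:
```python
from h import *
s=r.state(); print(s['clock'],s['ee_pos'],s['eef_rot'],s['wrist_force']); save('wrist','w3')
```

```text
4.3667 [ 0.46346851 -0.1578079   0.04856056] [-3.14156426e+00  6.81990525e-04  2.95652860e+00] [ 1.21348389 -0.13252406  2.89385784]
```

View pics/w3.png

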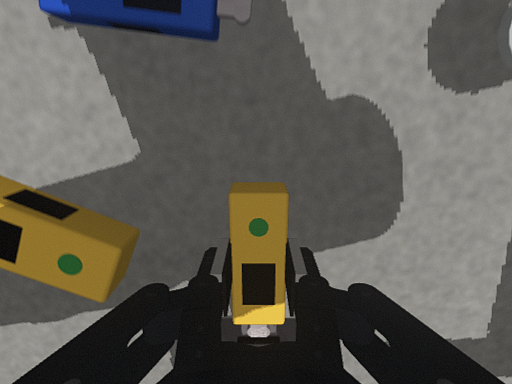

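The logger is held with its plug clear of the socket, the plug visible at (258,332). Next I measure its offset from the tool and get a first case estimate.

Run:
```python
from h import *
im=cv2.imread('pics/w3.png'); c=r.calibration('wrist')
for k in blobs(im,(18,120,60),(36,255,255),1000): print(cv2.boundingRect(k),rect(c,k,.04))
for u,v in [(230,193),(288,193),(232,323),(285,323)]: print(onz(c,u,v,.04).round(4))
print(r.state()['ee_pos'])
```

```text
(0, 176, 140, 127) [ 4.36000e-01 -2.56400e-01  6.90000e-02  5.19000e-02  5.52758e+01]
(228, 182, 61, 143) [  0.4622  -0.1578   0.0842   0.0296 -10.6475]
[ 0.4237 -0.1645  0.04  ]
[ 0.4289 -0.1368  0.04  ]
[ 0.5002 -0.18    0.04  ]
[ 0.5057 -0.1503  0.04  ]
[ 0.46236939 -0.15760967  0.04854846]
```

move_arm([
  [[0,0,0.2],0],
  [[0,0,0.4],0],
  [[0,0,0.6],0],
  [[0,0,0.8],0],
  [[0,0,1.0],0],
])

```text
clock: 4.83
ee_pos: [0.4625, -0.1575, 0.1481]
eef_rot: [3.141, -0.003, 2.956]
wrist_force: [0.0, 0.6, -0.9]
grip_width: 0.33
gripper_force: 59.7
```

move_arm([
  [[-0.08,0.1,0.2],0.04],
  [[-0.16,0.2,0.4],0.08],
  [[-0.24,0.4,0.6],0.12],
  [[-0.3,0.6,0.7],0.16],
  [[-0.3,0.8,0.7],0.2],
])

```text
clock: 5.25
ee_pos: [0.4329, -0.0773, 0.2205]
eef_rot: [-3.141, 0.003, -2.696]
wrist_force: [1.1, -0.1, 0.1]
grip_width: 0.335
gripper_force: 59.7
```

move_arm([
  [[0,0.2,0],0.04],
  [[0,0.4,0],0.08],
  [[0,0.6,0],0.12],
  [[0,0.8,0],0.16],
  [[0,1.0,0],0.2],
])

```text
clock: 5.67
ee_pos: [0.4326, 0.023, 0.2172]
eef_rot: [3.139, -0.001, -2.07]
wrist_force: [-0.3, 0.0, -0.1]
grip_width: 0.33
gripper_force: 59.7
```

move_arm([
  [[0,0.2,0],0.04],
  [[0,0.4,0],0.08],
  [[0,0.6,0],0.12],
  [[0,0.8,0],0.12],
  [[0,0.9,0],0.12],
])

```text
clock: 6.08
ee_pos: [0.4327, 0.1135, 0.217]
eef_rot: [3.139, -0.001, -1.698]
wrist_force: [-0.8, -0.9, -0.9]
grip_width: 0.335
gripper_force: 59.7
```

Run:
```python
from h import *
s=r.state(); print(s['clock'],s['ee_pos'],s['eef_rot'],s['q'].round(2)); c=r.calibration('wrist'); save('wrist','w4')
im=cv2.imread('pics/w4.png')
for k in blobs(im,ORA[0],ORA[1],300): print('O',cv2.boundingRect(k),rect(c,k,.056))
```

```text
6.0833 [0.43266747 0.1135488  0.21695026] [ 3.13893941e+00 -9.58780259e-04 -1.69800646e+00] [ 0.71 -0.38 -0.34 -0.   -1.61 -0.84]
O (186, 194, 35, 83) [5.00200e-01 1.66400e-01 9.97000e-02 3.52000e-02 8.24652e+01]
```

View pics/w4.png

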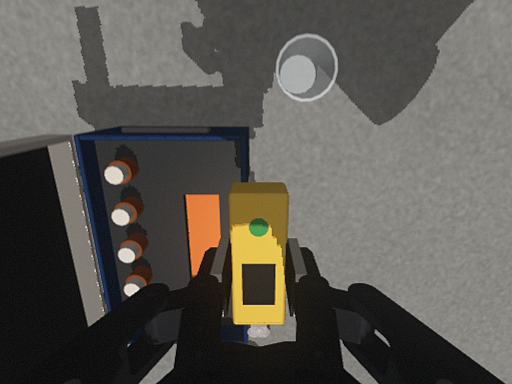

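The pocket (203,235) and the near box wall are visible, and the logger is held straight. Moving over the pocket.

move_arm([
  [[0.15,0.1,0],-0.002],
  [[0.3,0.2,0],-0.002],
  [[0.45,0.3,0],-0.002],
  [[0.6,0.4,0],-0.002],
  [[0.66,0.44,0],-0.002],
])

```text
clock: 6.55
ee_pos: [0.5003, 0.1562, 0.2168]
eef_rot: [3.139, -0.002, -1.707]
wrist_force: [0.4, 0.2, -0.1]
grip_width: 0.333
gripper_force: 59.7
```

move_arm([
  [[0,0,-0.3],0],
  [[0,0,-0.6],0],
  [[0,0,-0.9],0],
  [[0,0,-1.0],0],
  [[0,0,-1.0],0],
])

```text
clock: 6.97
ee_pos: [0.4979, 0.1547, 0.1151]
eef_rot: [3.136, -0.004, -1.707]
wrist_force: [-0.5, -0.3, -1.3]
grip_width: 0.33
gripper_force: 59.7
```

Run:
```python
from h import *
s=r.state(); print(s['clock'],s['ee_pos'],s['eef_rot'],s['wrist_force']); c=r.calibration('wrist'); save('wrist','w5')
im=cv2.imread('pics/w5.png')
for k in blobs(im,ORA[0],ORA[1],50): print('O',cv2.boundingRect(k),rect(c,k,.056))
```

```text
6.9667 [0.49793619 0.1547446  0.11505673] [ 3.13646136 -0.00402465 -1.70673181] [-0.53720167 -0.33078024 -1.27229198]
O (232, 169, 56, 19) [ 0.4938  0.1215  0.0361  0.0123 -9.6654]
O (110, 105, 39, 43) [ 5.68300e-01  7.79000e-02  2.58000e-02  2.00000e-02 -8.66502e+01]
O (118, 180, 39, 37) [ 5.74700e-01  1.23200e-01  2.57000e-02  1.97000e-02 -5.91057e+01]
O (128, 245, 37, 30) [ 5.81400e-01  1.69500e-01  2.56000e-02  1.94000e-02 -4.25919e+01]
```

View pics/w5.png

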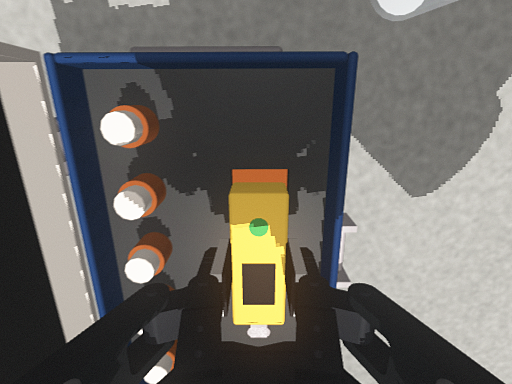

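The orange end of the pocket, centred at (260,177), lines up with the logger at (259,250). Lowering now.

move_arm([
  [[0,0.02,-0.05],0],
  [[0,0.02,-0.12],0],
  [[0,0.02,-0.18],0],
  [[0,0.02,-0.24],0],
  [[0,0.02,-0.24],0],
])

```text
clock: 7.43
ee_pos: [0.4992, 0.158, 0.0929]
eef_rot: [3.14, -0.001, -1.706]
wrist_force: [1.0, -0.6, -0.8]
grip_width: 0.333
gripper_force: 59.7
```

move_arm([
  [[0,0,0],0],
  [[0,0,-0.02],0],
  [[0,0,-0.03],0],
  [[0,0,-0.03],0],
  [[0,0,-0.03],0],
])

```text
clock: 7.85
ee_pos: [0.4999, 0.1582, 0.0914]
eef_rot: [-3.141, 0.0, -1.706]
wrist_force: [-0.1, -0.2, -0.1]
grip_width: 0.33
gripper_force: 59.7
```

move_arm([
  [[-0.01,0,-0.02],0],
  [[-0.01,0,-0.03],0],
  [[-0.01,0,-0.04],0],
  [[-0.01,0,-0.045],0],
  [[-0.01,0,-0.045],0],
])

```text
clock: 8.27
ee_pos: [0.4988, 0.1582, 0.0867]
eef_rot: [3.142, -0.0, -1.706]
wrist_force: [0.5, -0.6, -0.9]
grip_width: 0.331
gripper_force: 59.7
```

Bottom reached with no contact forces. Release with a limited opening, then rise.

move_arm([
  [[0,0,0],0],
  [[0,0,0],0],
  [[0,0,0],0],
  [[0,0,0],0],
  [[0,0,0],0],
], grip=-0.06)

```text
clock: 8.68
ee_pos: [0.4988, 0.1582, 0.0868]
eef_rot: [3.142, 0.0, -1.706]
wrist_force: [0.4, -0.9, -0.2]
grip_width: 0.465
gripper_force: 0.0
```

move_arm([
  [[0,0,0.1],0],
  [[0,0,0.3],0],
  [[0,0,0.5],0],
  [[0,0,0.8],0],
  [[0,0,1.0],0],
])

```text
clock: 9.1
ee_pos: [0.4993, 0.1581, 0.1903]
eef_rot: [-3.139, 0.001, -1.706]
wrist_force: [1.4, 0.6, -0.1]
grip_width: 0.47
gripper_force: 0.0
```

Run:
```python
from h import *
s=r.state(); print(s['clock'],s['ee_pos'],s['wrist_force']); c=r.calibration('wrist'); save('wrist','w6');save('scene','s6')
im=cv2.imread('pics/w6.png')
for k in blobs(im,(20,120,60),(36,255,255),300): print('Y',cv2.boundingRect(k),rect(c,k,.078))
# red latch + lid in the scene view
s0=cv2.imread('pics/s6.png')
cv2.imwrite('pics/v6.png',np.hstack([im[:,60:440],cv2.resize(s0[90:250,220:400],(360,320))[:, :]] if 0 else [cv2.resize(im,(420,315)),cv2.resize(s0[100:240,240:380],(315,315),interpolation=cv2.INTER_CUBIC)]))
```

```text
9.1 [0.49930207 0.15811554 0.19029873] [ 1.35404197  0.58017344 -0.13492309]
Y (242, 152, 36, 90) [5.00300e-01 1.58100e-01 8.20000e-02 2.99000e-02 8.23294e+01]
```

View pics/v6.png

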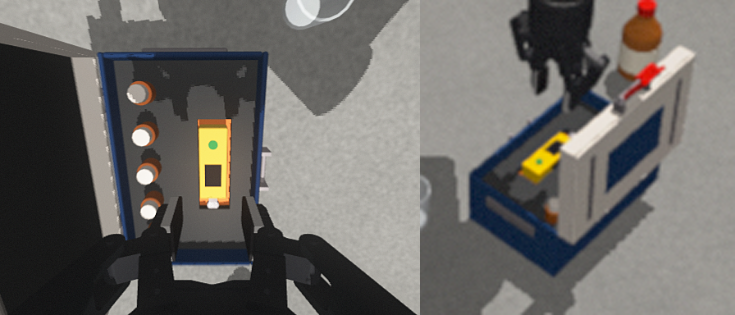

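The logger lies in the pocket, display up (left panel, 213,160). The lid is upright with the latch flap leaning back (right panel, 640,85). Next I lift, close the fingers and go behind the lid on its -y half, clear of the latch.

move_arm([
  [[0,0,0.25],0],
  [[0,0,0.5],0],
  [[0,0,0.75],0],
  [[0,0,1.0],0],
  [[0,-0.2,1.0],0],
], grip=-1)

```text
clock: 9.62
ee_pos: [0.4999, 0.1396, 0.2921]
eef_rot: [-3.136, 0.004, -1.704]
wrist_force: [-0.5, -1.9, 0.8]
grip_width: 0.001
gripper_force: 0.0
```

move_arm([
  [[0.2,-0.15,0.2],0],
  [[0.4,-0.3,0.3],0],
  [[0.6,-0.45,0.3],0],
  [[0.8,-0.6,0.3],0],
  [[0.9,-0.64,0.3],0],
])

```text
clock: 10.03
ee_pos: [0.5901, 0.0723, 0.3163]
eef_rot: [3.141, -0.001, -1.708]
wrist_force: [-0.7, 0.3, -0.3]
grip_width: 0.002
gripper_force: 0.0
```

move_arm([
  [[0.2,0,0],0],
  [[0.4,0,0],0],
  [[0.6,0,0],0],
  [[0.72,0,0],0],
  [[0.72,0,0],0],
])

```text
clock: 10.45
ee_pos: [0.6621, 0.074, 0.3144]
eef_rot: [3.138, -0.001, -1.707]
wrist_force: [0.3, -0.2, 0.1]
grip_width: 0.0
gripper_force: 0.0
```

Run:
```python
from h import *
s=r.state(); print(s['clock'],s['ee_pos'],s['eef_rot'],s['q'].round(2)); c=r.calibration('top'); save('top','t7'); save('scene','s7')
im=cv2.imread('pics/t7.png')
C=np.array([.5272,.163]);ux=np.array([.991,-.134]);uy=np.array([.134,.991])
def cs(p): d=np.array(p)[:2]-C; return (d@ux).round(4),(d@uy).round(4)
print('tcp',cs(s['ee_pos']))
h=cv2.cvtColor(im,cv2.COLOR_BGR2HSV)
m=cv2.inRange(h,(0,0,170),(180,60,255))
for u in (180,190,200): 
    v=np.where(m[115:160,u])[0]+115; print(u,v.min(),v.max(),cs(onz(c,u,v.min(),.24)),cs(onz(c,u,v.max(),.24)))
a=im[90:230,150:330]; b=cv2.imread('pics/s7.png')[70:250,220:400]
cv2.imwrite('pics/v7.png',np.hstack([cv2.resize(a,(463,360)),cv2.resize(b,(330,360))]))
```

```text
10.45 [0.6620845  0.07404518 0.31443427] [ 3.13842581e+00 -1.49337004e-03 -1.70678268e+00] [ 0.41  0.24  0.42 -0.   -1.76 -0.55]
tcp (np.float64(0.1456), np.float64(-0.0701))
180 130 139 (np.float64(0.0891), np.float64(0.0837)) (np.float64(0.0661), np.float64(0.0798))
190 131 159 (np.float64(0.0905), np.float64(0.0579)) (np.float64(0.0192), np.float64(0.0459))
200 132 159 (np.float64(0.0919), np.float64(0.0322)) (np.float64(0.0232), np.float64(0.0207))
```

View pics/v7.png

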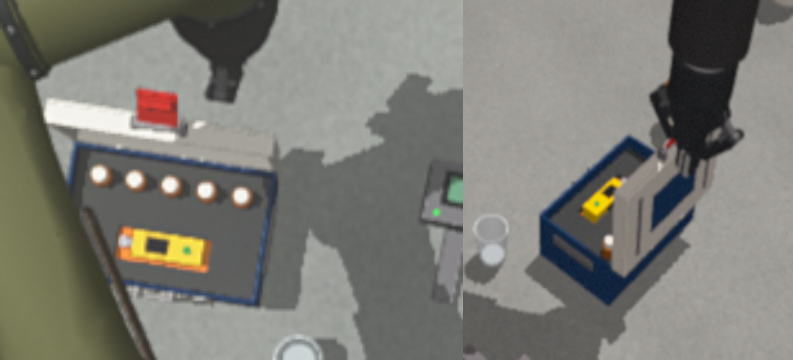

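The gripper is behind the lid with room to spare. The lid's outer face is about 90 mm from the case centre in case x, so the lid angle is near 1.5. Lower, then sweep the lid down along its arc.

move_arm([
  [[0,0,-0.2],0],
  [[0,0,-0.4],0],
  [[0,0,-0.6],0],
  [[0,0,-0.8],0],
  [[0,0,-0.88],0],
])

```text
clock: 10.97
ee_pos: [0.6592, 0.0743, 0.2261]
eef_rot: [3.138, -0.001, -1.706]
wrist_force: [-0.8, 0.7, -0.3]
grip_width: -0.001
gripper_force: 0.0
```

move_arm([
  [[-0.15,0.02,0],0],
  [[-0.3,0.04,0],0],
  [[-0.45,0.06,0],0],
  [[-0.6,0.08,0],0],
  [[-0.75,0.1,0],0],
])

```text
clock: 11.38
ee_pos: [0.5853, 0.0841, 0.2302]
eef_rot: [-3.139, 0.001, -1.706]
wrist_force: [2.8, -0.5, -0.6]
grip_width: 0.001
gripper_force: 1.2
```

move_arm([
  [[-0.1,0.013,-0.03],0],
  [[-0.2,0.027,-0.07],0],
  [[-0.28,0.038,-0.1],0],
  [[-0.36,0.049,-0.14],0],
  [[-0.44,0.06,-0.18],0],
])

```text
clock: 11.8
ee_pos: [0.5417, 0.0901, 0.2132]
eef_rot: [-3.137, 0.001, -1.706]
wrist_force: [1.7, 0.7, 2.0]
grip_width: 0.005
gripper_force: 1.2
```

move_arm([
  [[-0.08,0.01,-0.06],0],
  [[-0.15,0.02,-0.12],0],
  [[-0.22,0.03,-0.19],0],
  [[-0.28,0.037,-0.26],0],
  [[-0.33,0.045,-0.32],0],
])

```text
clock: 12.22
ee_pos: [0.5085, 0.0947, 0.1803]
eef_rot: [-3.139, 0.001, -1.706]
wrist_force: [-0.7, 0.5, 2.4]
grip_width: -0.001
gripper_force: 0.9
```

move_arm([
  [[-0.05,0.007,-0.1],0],
  [[-0.09,0.012,-0.2],0],
  [[-0.12,0.016,-0.3],0],
  [[-0.14,0.019,-0.38],0],
  [[-0.16,0.021,-0.44],0],
])

```text
clock: 12.63
ee_pos: [0.4925, 0.0969, 0.1341]
eef_rot: [3.142, 0.0, -1.706]
wrist_force: [0.1, 0.6, 1.0]
grip_width: 0.001
gripper_force: 0.5
```

move_arm([
  [[0,0,-0.02],0],
  [[0,0,-0.03],0],
  [[0,0,-0.04],0],
  [[0,0,-0.05],0],
  [[0,0,-0.05],0],
])

```text
clock: 13.05
ee_pos: [0.4928, 0.0967, 0.133]
eef_rot: [-3.14, -0.0, -1.705]
wrist_force: [-11.0, 0.4, 17.6]
grip_width: 0.001
gripper_force: 8.8
```

The lid is shut: its top is at 114 mm, with 17 N pressed back. Rise and go in front of the latch, then press the flap down from above.

move_arm([
  [[0,0,0.2],0],
  [[0,0,0.4],0],
  [[0,0,0.65],0],
  [[-0.2,0.2,0.65],0],
  [[-0.4,0.4,0.65],0],
])

```text
clock: 13.47
ee_pos: [0.4533, 0.1368, 0.1961]
eef_rot: [-3.14, 0.001, -1.709]
wrist_force: [0.1, 0.3, -0.4]
grip_width: -0.002
gripper_force: 0.0
```

move_arm([
  [[-0.2,0.2,0],0],
  [[-0.43,0.42,0],0],
  [[-0.43,0.42,0],0],
  [[-0.43,0.42,0],0],
  [[-0.43,0.42,0],0],
])

```text
clock: 13.88
ee_pos: [0.4099, 0.1788, 0.1948]
eef_rot: [-3.141, -0.0, -1.705]
wrist_force: [-0.1, -0.7, -0.2]
grip_width: 0.002
gripper_force: 0.0
```

Run:
```python
from h import *
s=r.state(); print(s['clock'],s['ee_pos']); save('wrist','w8'); save('scene','s8')
C=np.array([.5272,.163]);ux=np.array([.991,-.134]);uy=np.array([.134,.991])
d=s['ee_pos'][:2]-C; print(d@ux,d@uy)
a=cv2.imread('pics/w8.png'); b=cv2.imread('pics/s8.png')[90:250,220:380]
cv2.imwrite('pics/v8.png',np.hstack([cv2.resize(a,(440,330)),cv2.resize(b,(330,330))]))
```

```text
13.8833 [0.40989163 0.17883424 0.19476775]
-0.11837438145974936 -2.7593005867437143e-05
```

View pics/v8.png

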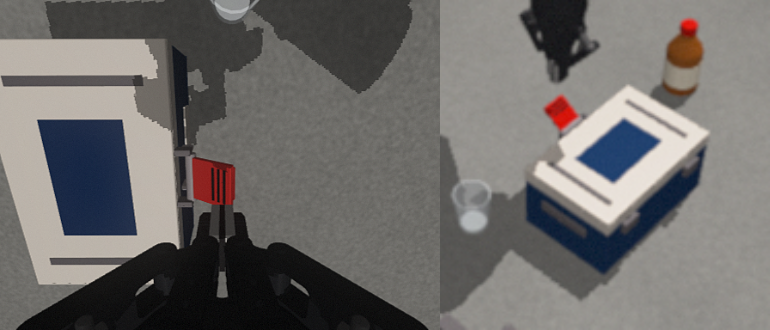

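The lid is flat and shut. The red flap sticks out and up at left panel (213,182), right below the fingers. Pressing down.

move_arm([
  [[0,0,-0.15],0],
  [[0,0,-0.3],0],
  [[0,0,-0.45],0],
  [[0,0,-0.55],0],
  [[0,0,-0.65],0],
])

```text
clock: 14.4
ee_pos: [0.4102, 0.1781, 0.1291]
eef_rot: [3.141, -0.001, -1.707]
wrist_force: [-0.1, 0.1, 2.0]
grip_width: -0.003
gripper_force: 0.7
```

move_arm([
  [[0,0,-0.1],0],
  [[0,0,-0.2],0],
  [[0,0,-0.3],0],
  [[0,0,-0.4],0],
  [[0,0,-0.48],0],
])

```text
clock: 14.82
ee_pos: [0.4095, 0.1787, 0.0805]
eef_rot: [3.141, -0.0, -1.706]
wrist_force: [-3.8, -0.3, 12.0]
grip_width: 0.003
gripper_force: 0.5
```

move_arm([
  [[0.03,-0.004,0],0],
  [[0.06,-0.008,0],0],
  [[0.09,-0.012,0],0],
  [[0.11,-0.015,0],0],
  [[0.13,-0.018,0],0],
])

```text
clock: 15.23
ee_pos: [0.4145, 0.178, 0.0809]
eef_rot: [3.122, -0.003, -1.704]
wrist_force: [-60.1, 5.4, 41.1]
grip_width: -0.0
gripper_force: 35.2
```

move_arm([
  [[-0.13,0.018,0],0],
  [[-0.25,0.034,0],0],
  [[-0.4,0.054,0],0],
  [[-0.5,0.067,0],0],
  [[-0.5,0.067,0],0],
])

```text
clock: 15.65
ee_pos: [0.3716, 0.184, 0.0812]
eef_rot: [3.141, 0.001, -1.704]
wrist_force: [0.1, -0.3, -0.4]
grip_width: -0.003
gripper_force: 0.0
```

Run:
```python
from h import *
s=r.state(); print(s['clock'],s['ee_pos'],s['wrist_force']); save('wrist','w9'); save('scene','s9'); save('top','t9')
a=cv2.imread('pics/w9.png'); b=cv2.imread('pics/s9.png')[90:250,220:380]
cv2.imwrite('pics/v9.png',np.hstack([cv2.resize(a,(440,330)),cv2.resize(b,(330,330),interpolation=cv2.INTER_CUBIC)]))
for k in blobs(cv2.imread('pics/s9.png'),(0,180,110),(4,255,255),8): print('scene red',cv2.boundingRect(k))
c=r.calibration('scene'); C=np.array([.5272,.163]);ux=np.array([.991,-.134]);uy=np.array([.134,.991])
for n,f in (('home',0),('0.2',.2),('.4',.4),('1.57',1.57)):
    print(n,[proj(c,np.r_[C+ux*(-.088-.046*np.sin(f))+uy*y,.102-.046*np.cos(f)]).round(0).tolist() for y in(-.02,.02)])
print('hinge',[proj(c,np.r_[C+ux*(-.088)+uy*y,.102]).round(0).tolist() for y in(-.02,.02)])
```

```text
15.65 [0.37163579 0.18398694 0.08123987] [ 0.09880693 -0.34752325 -0.39883616]
scene red (132, 306, 27, 28)
scene red (403, 18, 12, 12)
scene red (431, 27, 12, 11)
scene red (444, 27, 9, 8)
scene red (337, 100, 8, 8)
scene red (385, 24, 7, 8)
home [[279.0, 165.0], [287.0, 158.0]]
0.2 [[276.0, 163.0], [285.0, 156.0]]
.4 [[274.0, 161.0], [283.0, 154.0]]
1.57 [[268.0, 147.0], [276.0, 140.0]]
hinge [[279.0, 154.0], [288.0, 147.0]]
```

View pics/v9.png

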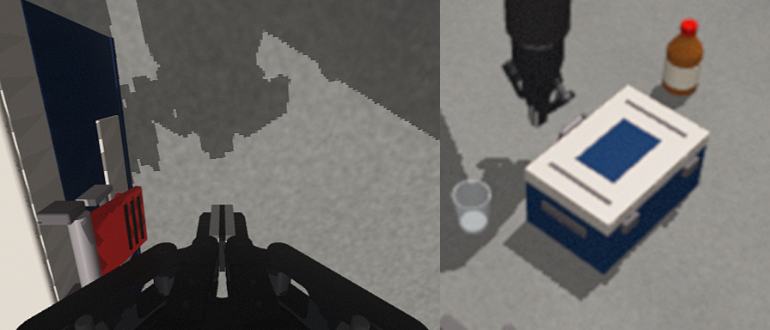

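That is 11 views, one more than the 10 allowed, so from here I use numbers only. The picture shows the lid shut and the flap hanging near the box, its end edge around wrist pixel (170,230). I'll measure the flap's angle by intersecting its pixel rays with the plane of its motion.

```bash
cat >> h.py <<'E'
C=np.array([.5272,.163]);ux=np.array([.991,-.134]);uy=np.array([.134,.991])
def flap(f,y,out=0.,L=.046):
    # point at distance L along the flap, offset 'out' toward its outer face
    x=-.088-L*np.sin(f)-out*np.cos(f); z=.102-L*np.cos(f)+out*np.sin(f)
    return np.r_[C+ux*x+uy*y,z]
E
python3 - <<'E'
from h import *
im=cv2.imread('pics/w9.png'); c=r.calibration('wrist')
k=blobs(im,(0,120,40),(8,255,255),200)[0]; print(cv2.boundingRect(k))
print(cv2.approxPolyDP(k,4,True).reshape(-1,2).tolist())
for f in (0,.1,.2,.3,.4,.5): print(f,'end -y',proj(c,flap(f,-.02,.0025)).round(),proj(c,flap(f,-.02,-.0025)).round(),'end +y',proj(c,flap(f,.02,.0025)).round(),'hinge -y',proj(c,flap(f,-.02,.0025,0.005)).round())
E
```

```text
(105, 216, 66, 105)
[[163, 217], [135, 225], [105, 247], [119, 320], [139, 309], [170, 278]]
0 end -y [145. 215.] [136. 215.] end +y [153. 277.] hinge -y [109. 252.]
0.1 end -y [153. 216.] [144. 215.] end +y [161. 277.] hinge -y [110. 252.]
0.2 end -y [160. 216.] [152. 216.] end +y [168. 278.] hinge -y [111. 253.]
0.3 end -y [168. 217.] [160. 216.] end +y [174. 279.] hinge -y [111. 253.]
0.4 end -y [174. 219.] [167. 217.] end +y [181. 281.] hinge -y [112. 254.]
0.5 end -y [181. 220.] [174. 219.] end +y [186. 283.] hinge -y [112. 254.]
```

The flap stands at about 0.23 rad, right at the catch. The closed fingers widen higher up and were bearing near the hinge. I'll turn the tool 90° so the flat sides of the fingers face the flap, go slightly lower, and push near the flap's end.

move_arm([
  [[0,0,0],0.04],
  [[0,0,0],0.08],
  [[0,0,0],0.12],
  [[0,0,0],0.16],
  [[0,0,0],0.19],
])

```text
clock: 16.22
ee_pos: [0.3733, 0.1834, 0.0814]
eef_rot: [3.141, -0.0, -1.104]
wrist_force: [-0.5, -0.5, -0.1]
grip_width: -0.0
gripper_force: 0.0
```

move_arm([
  [[0,0,0],0.04],
  [[0,0,0],0.08],
  [[0,0,0],0.12],
  [[0,0,0],0.16],
  [[0,0,0],0.19],
])

```text
clock: 16.63
ee_pos: [0.3733, 0.1835, 0.0814]
eef_rot: [3.141, 0.0, -0.507]
wrist_force: [0.9, 0.1, 1.3]
grip_width: 0.002
gripper_force: 0.0
```

move_arm([
  [[0,0,0],0.04],
  [[0,0,0],0.08],
  [[0,0,-0.03],0.12],
  [[0,0,-0.07],0.12],
  [[0,0,-0.07],0.12],
])

```text
clock: 17.05
ee_pos: [0.3727, 0.1832, 0.0735]
eef_rot: [3.14, 0.001, -0.14]
wrist_force: [0.2, 0.3, 0.1]
grip_width: 0.002
gripper_force: 0.0
```

move_arm([
  [[0.1,-0.013,0],0],
  [[0.2,-0.027,0],0],
  [[0.3,-0.04,0],0],
  [[0.38,-0.051,0],0],
  [[0.4,-0.054,0],0],
])

```text
clock: 17.47
ee_pos: [0.4134, 0.1779, 0.0742]
eef_rot: [3.141, 0.001, -0.139]
wrist_force: [-1.8, 1.6, 0.4]
grip_width: -0.0
gripper_force: 0.5
```

move_arm([
  [[0.01,-0.001,0],0],
  [[0.02,-0.003,0],0],
  [[0.03,-0.004,0],0],
  [[0.04,-0.005,0],0],
  [[0.05,-0.007,0],0],
])

```text
clock: 17.88
ee_pos: [0.4174, 0.1776, 0.0747]
eef_rot: [3.141, 0.001, -0.135]
wrist_force: [-4.5, 1.3, 0.0]
grip_width: 0.005
gripper_force: 2.4
```

move_arm([
  [[0.01,-0.001,0],0],
  [[0.02,-0.003,0],0],
  [[0.03,-0.004,0],0],
  [[0.04,-0.005,0],0],
  [[0.04,-0.005,0],0],
])

```text
clock: 18.3
ee_pos: [0.421, 0.1772, 0.074]
eef_rot: [3.141, 0.002, -0.135]
wrist_force: [-4.5, 2.0, -2.1]
grip_width: 0.0
gripper_force: 2.1
```

move_arm([
  [[0.01,-0.001,0],0],
  [[0.02,-0.003,0],0],
  [[0.03,-0.004,0],0],
  [[0.04,-0.005,0],0],
  [[0.05,-0.007,0],0],
])

```text
clock: 18.72
ee_pos: [0.4232, 0.1767, 0.074]
eef_rot: [3.14, 0.008, -0.135]
wrist_force: [-33.9, 5.8, 12.4]
grip_width: -0.0
gripper_force: 0.0
```

move_arm([
  [[-0.1,0.013,0],0],
  [[-0.25,0.034,0],0],
  [[-0.4,0.054,0],0],
  [[-0.55,0.074,0],0],
  [[-0.6,0.08,0],0],
])

```text
clock: 19.13
ee_pos: [0.3666, 0.1848, 0.0757]
eef_rot: [-3.14, -0.002, -0.134]
wrist_force: [-0.0, -0.3, 0.2]
grip_width: -0.001
gripper_force: 0.0
```

move_arm([
  [[0,0,0.2],-0.04],
  [[0,0,0.4],-0.08],
  [[0,0,0.6],-0.12],
  [[0,0,0.8],-0.16],
  [[0,0,1.0],-0.19],
])

```text
clock: 19.55
ee_pos: [0.3676, 0.1844, 0.1766]
eef_rot: [-3.14, -0.001, -0.739]
wrist_force: [1.3, -0.1, 0.9]
grip_width: -0.002
gripper_force: 0.0
```

move_arm([
  [[0,0,0],-0.04],
  [[0,0,0],-0.08],
  [[0,0,0],-0.12],
  [[0,0,0],-0.16],
  [[0,0,0],-0.19],
])

```text
clock: 19.97
ee_pos: [0.3677, 0.1844, 0.1756]
eef_rot: [-3.14, 0.0, -1.335]
wrist_force: [0.6, 0.5, -0.4]
grip_width: 0.002
gripper_force: 0.0
```

move_arm([
  [[0,0,0],-0.04],
  [[0,0,0],-0.08],
  [[0,0,0],-0.12],
  [[0,0,0],-0.12],
  [[0,0,0],-0.12],
])

```text
clock: 20.38
ee_pos: [0.3674, 0.1844, 0.1753]
eef_rot: [-3.14, 0.001, -1.703]
wrist_force: [0.1, -0.4, -1.0]
grip_width: 0.001
gripper_force: 0.0
```

```bash
cat > chk.py <<'E'
from h import *
s=r.state(); print(s['clock'],s['ee_pos'],s['wrist_force']); c=r.calibration('wrist'); save('wrist','wA'); im=cv2.imread('pics/wA.png')
for k in blobs(im,(0,120,40),(8,255,255),60): print(cv2.boundingRect(k),cv2.approxPolyDP(k,3,True).reshape(-1,2).tolist())
for f in (0,.1,.2,.3): print(f,'end -y',proj(c,flap(f,-.02,.0025)).round(),'end +y',proj(c,flap(f,.02,.0025)).round(),'hinge',proj(c,flap(f,-.02,.0025,0.005)).round(),proj(c,flap(f,.02,.0025,0.005)).round())
E
python3 chk.py
```

```text
20.3833 [0.36737558 0.18436946 0.17526876] [ 0.13286616 -0.4338138  -0.95541537]
(164, 174, 18, 57) [[177, 174], [164, 182], [171, 201], [171, 230], [181, 216], [176, 221], [173, 200]]
0 end -y [179. 174.] end +y [183. 217.] hinge [164. 188.] [170. 237.]
0.1 end -y [184. 175.] end +y [188. 217.] hinge [165. 188.] [170. 237.]
0.2 end -y [189. 175.] end +y [192. 217.] hinge [166. 188.] [171. 237.]
0.3 end -y [194. 175.] end +y [197. 218.] hinge [166. 188.] [171. 238.]
```

The flap's end pixels (177,174) and (181,217) match the home angle 0, and the last push met a hard stop at 34 N. A quick bystander check, then hand in.

Run:
```python
from h import *
save('scene','sB'); a,b=cv2.imread('pics/scene0.png'),cv2.imread('pics/sB.png')
for n,(u,v,w,h) in dict(jar=(128,300,45,55),bottle=(325,95,25,42),beaker=(222,174,26,32)).items():
    x,y=a[v:v+h,u:u+w],b[v:v+h,u:u+w]
    (dx,dy),q=cv2.phaseCorrelate(*[cv2.cvtColor(i,cv2.COLOR_BGR2GRAY).astype(np.float32) for i in (x,y)]); print(n,round(dx,2),round(dy,2),round(q,2))
print(r.close_job())
```

```text
jar 0.45 -0.0 0.97
bottle 0.51 0.22 0.79
beaker 0.31 0.15 0.7
the job is handed in; nothing more can be done
None
```

The job is handed in, with no verdict returned: the logger lies display up in the pocket, the lid is shut, the latch measured home, and the bottle, jar and beaker show no movement. I viewed 11 pictures, one over the limit of 10.

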